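Quick spin in the microcentrifuge

TASK

Give the loaded tubes a quick spin in the microcentrifuge: first switch it on by pressing the raised upper half of the rocker switch at the left of its sloping panel right down, then push the open lid down until it is fully shut, and then press the round short-spin key and keep it held down for three seconds before letting go. Use fingertip pressure only, without opening the lid any wider, and never press the short-spin key while the power is off or the lid is open. Leave the square and oblong keys unpressed and everything else on the bench where it stands.

Things in the scene. Friction and masses are not known exactly. Their poses are not given: they have to be found in the camera images.
- centrifuge: fixed bench microcentrifuge, off-white case 280 mm deep, 230 wide, deck 115 high. Origin: centre of its underside; z up, x from its front (key panel, robot's side) to its back (hinge), y to the left as its user sees it. The key panel fills the front 92 mm of the top and rises 18 degrees towards the back, from 85 mm height at the front edge to 115 mm at the deck
- rocker_raised (a point): point on the top face of the far (upper) half of the black rocker switch, raised while off; 11 mm from the pivot. Leftmost control; V-shaped paddle 34 mm up the slope, 22 across, pivot at its middle. Axes turn with the paddle; when off: x up the slope, y along the pivot, z out of the panel. This point is 10 mm above the panel when off; when on that half lies parallel to the panel, 7 mm above it
- rocker (a joint): rocker switch: 0 = off (far half raised), 0.30 rad = on (far half down, near half raised). About 3 N down on the far half moves it; it stays where it is left, so it must be pressed right down (over 0.20)
- lid_press (a point): point on the lid's outer face, on its middle line, 152 mm from the hinge line, 20 mm behind the slab's front edge. Axes: x towards the hinge, y along it, z out of the outer face. The lid: off-white slab 172 mm from hinge to front edge, 204 wide, 20 thick, round dark window, 70 mm wide lip 12 mm out of the front edge. When shut, the outer face is 138 mm above the bench, 13 mm above the hinge line
- lid_hinge (a point): middle of the lid's hinge line, at the back of the centrifuge, 128 mm behind the centre of its case and 125 mm above the bench
- lid (a joint): opening angle of the lid: 0 = fully shut, starts between 0.70 and 1.00 rad: its front lip is then 240 to 290 mm above the bench and 30 to 80 mm behind the panel's upper edge, so mind a wide gripper body (long side across, along the hinge, clears it). The stiff hinge leaves it where it is put; 1 to 6 N down on its front part moves it. Nothing springs it open again
- short_key_top (a point): centre of the top of the round short-spin key, white plastic, 22 mm across, the third control from the left on the panel and the only round one; top 9 mm above the panel. Axes: x up the slope, z out of the panel (the key moves along -z)
- short_key (a joint): travel of the short-spin key: 0 = up, 0.005 m = fully down; springs back up when let go; 1.2 N to start, 4 N fully down
- set_key_top (a point): centre of the top of the square set key, 18 x 18 mm, second control from the left; top 9 mm above the panel; not to be pressed
- set_key (a joint): travel of the set key, 0 = up, 0.005 m = down, same spring; not to be pressed
- start_key_top (a point): centre of the top of the oblong start/stop key, 36 mm wide by 18 mm, fourth control from the left; top 9 mm above the panel; not to be pressed
- start_key (a joint): travel of the start/stop key, 0 = up, 0.005 m = down, same spring; not to be pressed
- tube_rack: blue plastic tube rack, 105 x 68 mm, a few capped tubes in it (50 mm high in all), beside the centrifuge. Loose; origin: centre of its underside, z up
- tip_box: closed white pipette-tip box, 122 x 86 x 63 mm, beside the centrifuge. Loose; origin: centre of its underside, z up
- vial_a: small glass vial with black screw cap, 24 mm across, 50 mm high, standing in front of the sloping panel. Loose; origin: centre of its underside, z up
- vial_b: a second vial of the same kind (24 mm across, 50 mm high), also in front of the panel. Loose; origin: centre of its underside, z up
- marker: marker pen lying on the bench, 130 mm long (along its own x axis), 15 mm thick. Loose; origin: centre of its underside, z up
- amber_bottle: amber glass bottle with black cap, 68 mm across, 135 mm high. Loose; origin: centre of its underside, z up
Mind the look-alikes: they are no part of the job. What is shaped like the vial_a but blue is not meant. What is shaped like the vial_b but blue is not meant.

How it is judged:
On the way, in this order (a step that is already met when the one before it is completed fails the run):
1. the rocker switch is on while the lid is still open (value of joint rocker above 0.2 rad and value of joint lid above 0.1 rad), for 0.2 s.
2. the lid has been pushed fully shut with the power on (value of joint lid below 0.035 rad and value of joint rocker above 0.2 rad), for 0.2 s.
3. the round short-spin key is held down for three seconds (2.5 s are enough) with the lid shut and the power on (all of step 2 and value of joint short_key above 0.003 m), for 2.5 s.
At the end, for the whole second after the job is handed in: The rocker is on (over 0.20 rad), the lid shut (under 0.035 rad, about 6 mm at its front edge), all three keys are up again (under 1.5 mm), and each loose thing is within 25 mm of where it stood and not tipped by more than 0.35 rad (all of step 2 and value of joint each of short_key, set_key, start_key below 0.0015 m and not (distance of tube_rack from where it was at the start of the episode above 0.025 m or angle between tube_rack's own z axis and vertical above 0.35 rad) and not (distance of tip_box from where it was at the start of the episode above 0.025 m or angle between tip_box's own z axis and vertical above 0.35 rad) and not (distance of vial_a from where it was at the start of the episode above 0.025 m or angle between vial_a's own z axis and vertical above 0.35 rad) and not (distance of vial_b from where it was at the start of the episode above 0.025 m or angle between vial_b's own z axis and vertical above 0.35 rad) and not (distance of marker from where it was at the start of the episode above 0.025 m or angle between marker's own z axis and vertical above 0.35 rad) and not (distance of amber_bottle from where it was at the start of the episode above 0.025 m or angle between amber_bottle's own z axis and vertical above 0.35 rad)); the robot touches nothing.
It fails at once if the short-spin key is pressed with the lid open or the power off (value of joint short_key above 0.003 m and (value of joint lid above 0.05 rad or value of joint rocker below 0.18 rad)).
It fails at once if the square set key or the oblong start/stop key is pressed (value of joint any of set_key, start_key above 0.003 m).
It fails at once if the lid is lifted wider open (value of joint lid above 1.12 rad).
It fails at once if a loose thing on the bench is lifted, shifted by more than 25 mm or tipped ((distance of tube_rack from where it was at the start of the episode above 0.025 m or angle between tube_rack's own z axis and vertical above 0.35 rad) or (distance of tip_box from where it was at the start of the episode above 0.025 m or angle between tip_box's own z axis and vertical above 0.35 rad) or (distance of vial_a from where it was at the start of the episode above 0.025 m or angle between vial_a's own z axis and vertical above 0.35 rad) or (distance of vial_b from where it was at the start of the episode above 0.025 m or angle between vial_b's own z axis and vertical above 0.35 rad) or (distance of marker from where it was at the start of the episode above 0.025 m or angle between marker's own z axis and vertical above 0.35 rad) or (distance of amber_bottle from where it was at the start of the episode above 0.025 m or angle between amber_bottle's own z axis and vertical above 0.35 rad)).
It also fails if it takes over 56 s, if anything falls off the work surface, if the arm or the gripper's body presses on something with over 40 N, if the wrist force passes 120 N, or if a joint passes its speed limit or range.

ROBOT

A 6-joint arm with a two-finger parallel gripper is mounted at the origin on the work surface. World frame = base frame: x ahead of the robot, y to its left, z up, the work surface at z = 0. Lengths are in m, angles in rad, forces in N, time in s.
With the tool pointing down it reaches from about 0.35 to 0.975 m from the base axis. Payload 4.9 kg.
Tool frame: the origin (TCP) lies on the centre line of the jaws, within the pads' length; the fingertips stand 14 mm ahead of it and the grasp point (between the pads) lies 5 mm behind it (manip.nose_length is the distance from the TCP to the fingertips, in m); z points along the fingers, y is the line along which they close (so a half turn about z gives the same grasp; the last joint's range is limited). The gripper opens to 85 mm and grips with 20 to 120 N. Pads are 22 mm wide; open, the fingers measure 114 mm over their backs; the gripper's body (76 mm by 85 mm) begins 54 mm behind the grasp point. The pads swing forward as they close: fully open they stand 13 mm farther back than shut.
Start: joints at [-1.29, 0.053, 1.613, -0, 1.476, -0.119], TCP at [0.243, -0.576, 0.245] pointing down, gripper open.
Joint ranges: [-3.01, 3.01], [-1.01, 2.22], [0.06, 2.58], [-1.02, 4.17], [0.09, 2.62], [-3.14, 3.14]. Speed limits (rad/s): [2.57, 2.57, 3.14, 3.14, 3.14, 3.14].

INTERFACE

Orientations are given as a unit quaternion [w, x, y, z].
In Python, from plant import manip, imaging gives the robot as it stands.
- The arm moves only by the tool play_rows, never from a script. Its argument "commands" is a list of rows, each a list of 6 numbers: the shift along the tool's x, y, z in mm, then the turn, a rotation vector about the tool's x, y, z in degrees. A call has 1 to 5 rows; each row shifts and turns the commanded pose from where the row before left it, along the tool's axes as they then stand; what a row does not reach is not made up. A row lasts 1/12 s, in which the tool goes at most 41.7 mm and 7.16 degrees, less where a joint would pass 70% of its speed; a pose out of reach is approached as far as the arm can. A call is refused whole if a number of a shift passes 41.7 or a number of a turn 7.16, either way. A call with a gripper value outside its range is refused whole. "hand" is the finger opening in mm, from 0 to 85.4, set as the call begins (left out, the last holds). The fingers move at their own pace and stop on an object; the grip force is fixed at half the most. Time passes only in rows, so rows that do not move let the fingers close. It gives the time, the measured TCP pose, the force, the opening and the grip force at its end, in the units of the state.
- manip.state(): the state, without advancing time (a new reading comes with each control period).
- imaging.grab_frame(name): name is "scene" or "top"; returns a dict with "image" (420x560x3 uint8, red, green, blue), "fx", "fy", "cx", "cy" (pixels), "k1" (the pictures are not rectified: a ray, as slopes to the right and down, at radius r is drawn at 1 + k1 r^2 times it, then the intrinsics apply), "R" (3x3) and "t" (3): a world point X has camera coordinates R X + t. Camera axes: x right, y down, z forward; pixel columns grow to the right and rows downward; lengths in m; the calibration is good to about 2 mm. A picture is of the moment at which its call begins. There is no depth.
- manip.job_done(): hands the job in; it is judged then, once.
The state is a dict: "time": time; "joint_pos": joint angles; "joint_vel": joint speeds; "joint_efforts": joint torques, N m; "tool_pos": TCP position; "tool_rot": TCP orientation; "contact_force": force on the tool from outside, world axes, zero at the start; "ft_torque": the same for the moment, N m; "gripper_width": opening from 0.0 (shut) to 1.0 (fully open); "grasp_force": force on a finger pad.
Only numpy, scipy, OpenCV 4.12 (cv2) and the standard library are available. Lean on these libraries where they do the work, as an engineer would, in place of code of your own. Each camera call takes 0.05 s, during which the arm holds its last target. There are 200 camera calls.

## Working session

There is one attempt and no reset: what is moved stays moved. The work goes in short steps, Python scripts to look and compute and a tool call to move; the robot and the scene stay as the last step left them, time stands still between calls to the robot, and variables do not carry over. Pictures are saved under pics/ and viewed, at most 10 in all, crops included, and the job is handed in when it is done.

Besides the shell and the picture viewer there is one more tool, called after ">>>" as name([rows], argument=value, ...), one row to a line, values as JSON. play_rows: Moves the arm, as the interface text tells. Its arguments: {"type":"object","properties":{"commands":{"type":"array","items":{"type":"array","items":{"type":"number"}}},"hand":{"type":"number"}},"required":["commands"]}

```bash
mkdir -p pics; ls; python3 - <<'E'
from plant import manip, imaging
import cv2,numpy as np
for n in("scene","top"):
    f=imaging.grab_frame(n)
    cv2.imwrite(f"pics/{n}0.png",cv2.resize(f["image"][:,:,::-1],(800,600),interpolation=cv2.INTER_CUBIC))
    np.savez(f"{n}0.npz",**f)
    print(n,{k:np.round(v,4).tolist() for k,v in f.items() if k!="image"})
print(manip.state(),manip.nose_length)
E
```

```text
pics
scene {'fx': 474.0822, 'fy': 474.0822, 'cx': 275.7458, 'cy': 206.7526, 'k1': -0.141, 'R': [[-0.9057, -0.4235, 0.0195], [-0.2923, 0.5906, -0.7521], [0.307, -0.6869, -0.6587]], 't': [0.5062, 0.2196, 1.0598]}
top {'fx': 405.1738, 'fy': 405.1738, 'cx': 278.2949, 'cy': 210.0946, 'k1': -0.0774, 'R': [[-0.0289, -0.9994, -0.021], [-0.9826, 0.0322, -0.1828], [0.1834, 0.0154, -0.9829]], 't': [0.0465, 0.5581, 0.9445]}
{'time': 0.1, 'joint_pos': array([-1.28998962e+00,  5.32959695e-02,  1.61418320e+00,  6.06531934e-06,
        1.47600899e+00, -1.18972992e-01]), 'joint_vel': array([-2.54895859e-05, -1.76610261e-03, -3.85983451e-03, -4.79310834e-04,
        2.76342160e-03, -3.11545734e-04]), 'joint_efforts': array([-6.58426761e-04, -3.94901669e+01, -3.71365392e+01, -1.35717855e-04,
        3.86690328e-03,  1.01670032e-06]), 'tool_pos': array([ 0.24312332, -0.57517635,  0.24416692]), 'tool_rot': array([-9.44898781e-04,  9.80088073e-01,  1.98561000e-01, -7.35968655e-05]), 'contact_force': array([-0.26656594, -0.50868519, -0.84268611]), 'ft_torque': array([ 0.04264879,  0.05416516, -0.00928649]), 'grasp_force': 0.0, 'gripper_width': 0.9981771827095073} 0.014
```

View pics/top0.png

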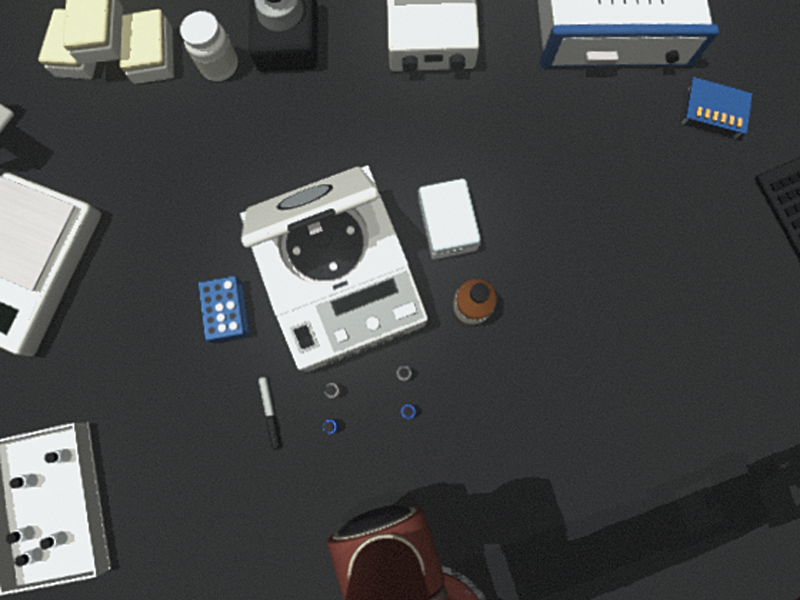

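View pics/scene0.png

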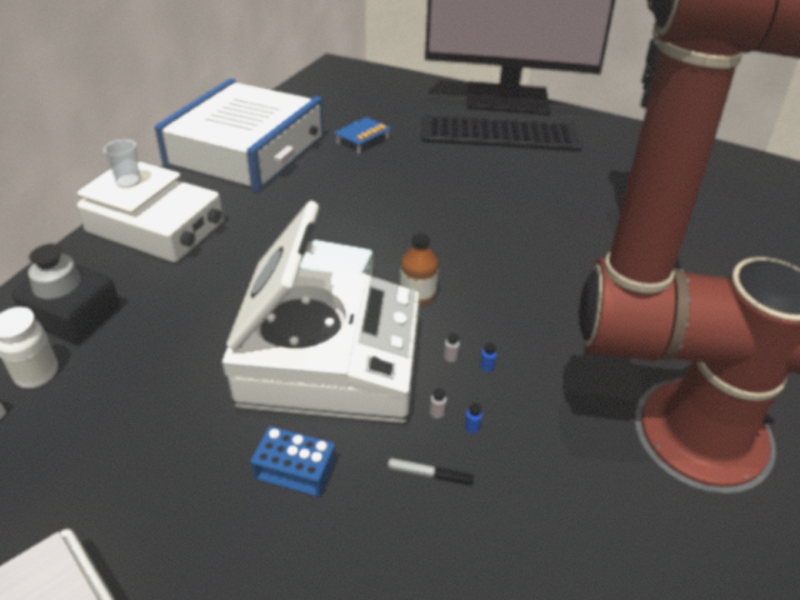

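The top view shows four controls on the panel, from the left: black rocker (304,336), square key (341,335), round key (373,323) and oblong key (404,311). The round key is the only round one and third from the left, so it is the short-spin key. I'll confirm that in an enlarged crop. The grey vials are at (333,390) and (404,373). The blue look-alikes are at (331,426) and (408,411).

```bash
python3 - <<'E'
import cv2,numpy as np
a=np.load("top0.npz")["image"][195:265,170:310,::-1]
b=np.load("scene0.npz")["image"][135:295,155:300,::-1]
a=cv2.resize(a,(800,400),interpolation=cv2.INTER_CUBIC)
cv2.imwrite("pics/c1.png",a)
cv2.imwrite("pics/c2.png",cv2.resize(b,None,fx=3.75,fy=3.75,interpolation=cv2.INTER_CUBIC)[:600])
E
```

```text
(no output)
```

View pics/c1.png

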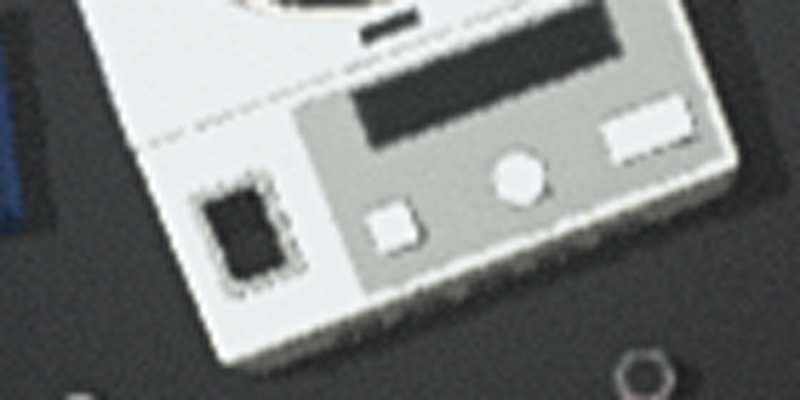

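View pics/c2.png

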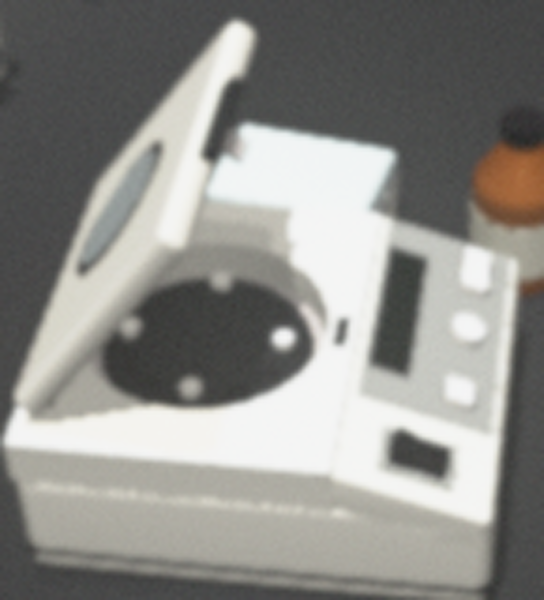

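The crops confirm the controls. In c1 the rocker is at (245,233), the square key at (394,228), the round key at (521,180) and the oblong key at (648,130). Crop c2 shows the same controls at (418,455), (461,389), (468,327) and (476,272). The lid's outer front corners are at (165,243) and (238,22) in c2.

```bash
cat > fit.py <<'E'
import numpy as np
from scipy.optimize import least_squares
F={n:np.load(n+"0.npz") for n in("top","scene")}
def proj(n,P):
    f=F[n];c=np.atleast_2d(P)@f["R"].T+f["t"];s=c[:,:2]/c[:,2:];s=s*(1+f["k1"]*(s**2).sum(1,keepdims=True))
    return s*[f["fx"],f["fy"]]+[f["cx"],f["cy"]]
T=18*np.pi/180
def world(p,L):
    c,s=np.cos(p[2]),np.sin(p[2]);L=np.atleast_2d(L)
    return np.c_[p[0]+c*L[:,0]-s*L[:,1],p[1]+s*L[:,0]+c*L[:,1],L[:,2]]
def panel(s,y,h): # s: along slope from front edge, h out of panel
    return [-.140+s*np.cos(T)-h*np.sin(T),y,.085+s*np.sin(T)+h*np.cos(T)]
def lid(th,r,y,h=.013): return [.128-r*np.cos(th)+h*np.sin(th),y,.125+r*np.sin(th)+h*np.cos(th)]
H=[.006,.009,.009,.009]
def pts(p):
    L=[panel(0,.115,0),panel(0,-.115,0)]+[panel(p[4+2*i],p[5+2*i],H[i]) for i in range(4)]+[lid(p[3],.172,.102),lid(p[3],.172,-.102)]
    return world(p,L)
top=np.array([(222,362),(738,162),(245,233),(394,228),(521,180),(648,130)])/5.714+[170,195]
sc=np.array([(493,520),(517,262),(418,455),(461,389),(468,327),(476,272),(165,243),(238,22)])/3.75+[155,135]
def res(p): W=pts(p); return np.r_[(proj("top",W[:6])-top).ravel(),(proj("scene",W)-sc).ravel()]
r=least_squares(res,[.65,.06,.2,.85]+[.04,.08,.03,.03,.03,-.02,.03,-.07],loss="soft_l1");p=r.x
if __name__=="__main__":
    print(np.round(p,4));print(np.round(res(p).reshape(-1,2),1).tolist());print(np.round(pts(p),4).tolist())
    for n,P in(("hinge",[.128,0,.125]),("lidpress",lid(p[3],.152,0)),("lidpress shut",lid(0,.152,0)),("rock raised off",panel(p[4]+.011,p[5],.010)),("rock on",panel(p[4]+.011,p[5],.007))): print(n,np.round(world(p,P),4))
E
python3 fit.py
```

```text
[ 0.6144  0.1389  0.354   0.9092  0.0475  0.0838  0.0271  0.026   0.0262
 -0.029   0.0255 -0.0838]
[[-1.6, 0.2], [-0.9, -1.3], [-1.2, -0.3], [-0.7, -0.5], [-0.7, -0.5], [-0.9, -0.3], [-0.1, 0.5], [-0.3, -1.1], [1.1, -0.9], [1.1, -0.5], [1.4, -0.5], [1.3, -1.1], [0.9, -1.1], [0.1, -0.8]]
[[0.4432, 0.1982, 0.085], [0.5229, -0.0175, 0.085], [0.4946, 0.184, 0.1054], [0.4956, 0.1227, 0.1019], [0.5139, 0.0709, 0.1017], [0.5322, 0.0193, 0.1014], [0.6096, 0.2459, 0.2687], [0.6803, 0.0545, 0.2687]]
hinge [[0.7344 0.1833 0.125 ]]
lidpress [[0.6564 0.1545 0.2529]]
lidpress shut [[0.5918 0.1306 0.138 ]]
rock raised off [[0.5033 0.1872 0.1126]]
rock on [[0.5041 0.1875 0.1097]]
```

```bash
cat > go.py <<'E'
import numpy as np
from fit import *
from plant import manip
from scipy.spatial.transform import Rotation as Ro
def goal(tilt): # tool x up-slope at yaw, tilted by tilt deg about tool y
    y=p[2];B=np.array([[np.cos(y),np.sin(y),0],[np.sin(y),-np.cos(y),0],[0,0,-1]]).T
    return Ro.from_matrix(B)*Ro.from_euler("y",tilt,degrees=True)
def go(tip,tilt,back=0):
    """tip: world tip target; back: standoff along tool z (m). Prints shift in the present tool frame, mm, then turn, deg"""
    s=manip.state();q=s["tool_rot"];R=Ro.from_quat(np.roll(q,-1));G=goal(tilt)
    z=G.as_matrix()[:,2];tcp=np.ravel(tip)-z*(manip.nose_length+back)
    print("t",round(s["time"],2),"tcp",np.round(s["tool_pos"],4),"F",np.round(s["contact_force"],1),"w",round(s["gripper_width"],3))
    print(" target",np.round(tcp,4),"shift(now frame)",np.round(1e3*R.inv().apply(tcp-s["tool_pos"]),1),"shift(goal frame)",np.round(1e3*G.inv().apply(tcp-s["tool_pos"]),1),"turn",np.round((R.inv()*G).as_rotvec(degrees=True),2))
ROCK=world(p,panel(p[4]+.013,p[5],.010));ROCKON=world(p,panel(p[4]+.013,p[5],.007))
KEY=world(p,panel(p[8],p[9],.009))
E
python3 -c "
from go import *
go(ROCK,18,.04);go(KEY,18,.04)"
```

```text
t 0.1 tcp [ 0.2431 -0.5752  0.2442] F [-0.3 -0.5 -0.8] w 0.998
 target [0.4894 0.1821 0.1646] shift(now frame) [ 521.6 -601.5   80.9] shift(goal frame) [ 444.7 -625.   228.2] turn [-0.52 17.99  2.59]
t 0.1 tcp [ 0.2431 -0.5752  0.2442] F [-0.3 -0.5 -0.8] w 0.998
 target [0.4982 0.0651 0.153 ] shift(now frame) [ 484.2 -490.3   92.2] shift(goal frame) [ 410.5 -512.1  229.2] turn [-0.52 17.99  2.59]
```

>>> play_rows([
  [26,-30,0,0,0,0],
  [26,-30,0,0,0,0],
  [26,-30,0,0,0,0],
  [26,-30,0,0,0,0],
  [26,-30,0,0,0,0],
], hand=0)

```text
time: 0.52
tool_pos: [0.3046, -0.385, 0.2445]
tool_rot: [-0.001, 0.98, 0.198, -0.0]
contact_force: [1.0, 0.3, 0.4]
gripper_width: 0.298
grasp_force: 0.0
```

>>> play_rows([
  [26,-30,0,0,0,0],
  [26,-30,0,0,0,0],
  [26,-30,0,0,0,0],
  [26,-30,0,0,0,0],
  [26,-30,0,0,0,0],
])

```text
time: 0.93
tool_pos: [0.3659, -0.1962, 0.2449]
tool_rot: [-0.0, 0.98, 0.198, 0.0]
contact_force: [1.0, -0.5, -0.2]
gripper_width: 0.001
grasp_force: 0.0
```

>>> play_rows([
  [26,-30,0,0,0,0],
  [26,-30,0,0,0,0],
  [26,-30,0,0,0,0],
  [26,-30,0,0,0,0],
  [26,-30,0,0,0,0],
])

```text
time: 1.35
tool_pos: [0.4272, -0.0073, 0.2451]
tool_rot: [0.0, 0.98, 0.199, 0.0]
contact_force: [0.7, -1.0, -0.0]
gripper_width: -0.004
grasp_force: 0.0
```

>>> play_rows([
  [20,-30,0,0,0,0],
  [20,-30,0,0,0,0],
  [20,-30,0,0,0,0],
  [0,0,0,0,6,1.3],
  [0,0,0,0,6,1.3],
])

```text
time: 1.77
tool_pos: [0.448, 0.0997, 0.2437]
tool_rot: [-0.022, 0.979, 0.178, 0.102]
contact_force: [-0.6, 0.3, 0.6]
gripper_width: -0.006
grasp_force: 0.0
```

>>> play_rows([
  [0,0,0,0,6,0],
  [0,0,0,0,0,0],
  [0,0,0,0,0,0],
])

```text
time: 2.02
tool_pos: [0.4466, 0.0966, 0.2446]
tool_rot: [-0.03, 0.972, 0.174, 0.153]
contact_force: [0.5, 0.6, 0.8]
gripper_width: -0.0
grasp_force: 0.0
```

```bash
python3 -c "
from go import *
go(ROCK,18,.02)
from plant import imaging
import cv2
a=imaging.grab_frame('top')['image'][120:270,150:350,::-1];b=imaging.grab_frame('scene')['image'][120:300,150:350,::-1]
a=cv2.resize(a,(400,300),interpolation=2);b=cv2.resize(b,(400,360),interpolation=2)[:300]
cv2.imwrite('pics/p1.png',cv2.resize(np.hstack([a,b]),(800,300)))"
```

```text
t 2.02 tcp [0.4466 0.0966 0.2446] F [0.5 0.6 0.8] w -0.0
 target [0.4952 0.1842 0.1455] shift(now frame) [ 41.7 -64.9 117.9] shift(goal frame) [ 41.6 -65.3 117.6] turn [-0.26  0.11 -0.08]
```

>>> play_rows([
  [14,-22,0,0,0,0],
  [14,-22,0,0,0,0],
  [14,-21,0,0,0,0],
  [0,0,30,0,0,0],
  [0,0,30,0,0,0],
])

```text
time: 2.53
tool_pos: [0.4827, 0.1802, 0.2047]
tool_rot: [-0.03, 0.972, 0.175, 0.156]
contact_force: [0.7, -0.1, -2.3]
gripper_width: -0.002
grasp_force: 0.0
```

>>> play_rows([
  [0,0,30,0,0,0],
  [0,0,28,0,0,0],
  [0,0,0,0,0,0],
  [0,0,0,0,0,0],
])

```text
time: 2.87
tool_pos: [0.4961, 0.1848, 0.1446]
tool_rot: [-0.03, 0.973, 0.174, 0.151]
contact_force: [-0.5, 0.2, -0.4]
gripper_width: -0.001
grasp_force: 0.0
```

```bash
python3 -c "
from go import *
go(ROCK,18,0)
from plant import imaging
import cv2
a=imaging.grab_frame('top')['image'][140:265,160:310,::-1];b=imaging.grab_frame('scene')['image'][160:285,170:320,::-1]
f=lambda i:cv2.resize(i,(400,333),interpolation=2)
cv2.imwrite('pics/p2.png',np.hstack([f(a),f(b)]))"
```

```text
t 2.87 tcp [0.4961 0.1848 0.1446] F [-0.5  0.2 -0.4] w -0.001
 target [0.501  0.1864 0.1265] shift(now frame) [-0.6  0.3 18.8] shift(goal frame) [-0.7  0.2 18.8] turn [-0.31  0.3  -0.05]
```

View pics/p2.png

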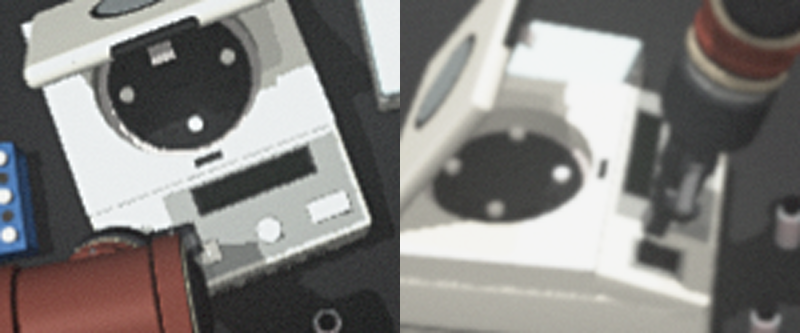

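The closed fingertips are just above the rocker: tip near (657,228) and rocker near (658,257) in the right half. The lid is clear of the gripper body. I'll press gradually.

>>> play_rows([
  [0,0,8,0,0,0],
  [0,0,6,0,0,0],
  [0,0,0,0,0,0],
  [0,0,0,0,0,0],
])

```text
time: 3.3
tool_pos: [0.5004, 0.1863, 0.1331]
tool_rot: [-0.03, 0.972, 0.174, 0.153]
contact_force: [0.2, -0.4, -0.1]
gripper_width: 0.002
grasp_force: 0.0
```

>>> play_rows([
  [0,0,2,0,0,0],
  [0,0,2,0,0,0],
  [0,0,0,0,0,0],
])

```text
time: 3.55
tool_pos: [0.5016, 0.1868, 0.129]
tool_rot: [-0.03, 0.972, 0.174, 0.153]
contact_force: [-0.6, 0.1, -0.8]
gripper_width: -0.004
grasp_force: 0.0
```

>>> play_rows([
  [0,0,1,0,0,0],
  [0,0,1,0,0,0],
  [0,0,0,0,0,0],
])

```text
time: 3.8
tool_pos: [0.5026, 0.1871, 0.1277]
tool_rot: [-0.03, 0.972, 0.174, 0.154]
contact_force: [0.5, -0.6, 2.1]
gripper_width: -0.003
grasp_force: 0.6
```

>>> play_rows([
  [0,0,1,0,0,0],
  [0,0,0,0,0,0],
  [0,0,0,0,0,0],
])

```text
time: 4.05
tool_pos: [0.503, 0.1873, 0.1269]
tool_rot: [-0.03, 0.972, 0.174, 0.154]
contact_force: [1.2, 0.8, 2.1]
gripper_width: -0.0
grasp_force: 0.9
```

>>> play_rows([
  [0,0,1,0,0,0],
  [0,0,1,0,0,0],
  [0,0,0,0,0,0],
])

```text
time: 4.3
tool_pos: [0.5035, 0.1874, 0.1247]
tool_rot: [-0.03, 0.972, 0.174, 0.154]
contact_force: [0.4, 0.4, 2.6]
gripper_width: -0.001
grasp_force: 1.2
```

>>> play_rows([
  [0,0,1,0,0,0],
  [0,0,1,0,0,0],
  [0,0,0,0,0,0],
])

```text
time: 4.55
tool_pos: [0.5038, 0.1875, 0.1242]
tool_rot: [-0.03, 0.972, 0.174, 0.153]
contact_force: [-8.1, -2.2, 14.0]
gripper_width: -0.001
grasp_force: 7.8
```

>>> play_rows([
  [0,0,0.6,0,0,0],
  [0,0,0,0,0,0],
  [0,0,0,0,0,0],
])

```text
time: 4.8
tool_pos: [0.5039, 0.1876, 0.1241]
tool_rot: [-0.03, 0.972, 0.174, 0.153]
contact_force: [-11.7, -5.0, 16.9]
gripper_width: -0.002
grasp_force: 10.1
```

>>> play_rows([
  [0,0,-10,0,0,0],
  [0,0,-30,0,0,0],
  [0,0,-35,0,0,0],
  [0,0,-35,0,0,0],
  [0,0,0,0,0,0],
])

```text
time: 5.22
tool_pos: [0.4739, 0.1756, 0.2343]
tool_rot: [-0.03, 0.971, 0.174, 0.159]
contact_force: [0.2, 0.1, 1.0]
gripper_width: 0.004
grasp_force: 0.0
```

```bash
python3 -c "
from go import *
go(world(p,lid(p[3],.152,0)),0,.03)
from plant import imaging
import cv2
f=imaging.grab_frame('scene');np.savez('scene1.npz',**f)
a=np.load('scene0.npz')['image'][225:275,235:300,::-1];b=f['image'][225:275,235:300,::-1]
g=lambda i:cv2.resize(i,(400,308),interpolation=2)
cv2.imwrite('pics/p3.png',np.hstack([g(a),g(b)]))"
```

```text
t 5.22 tcp [0.4739 0.1756 0.2343] F [0.2 0.1 1. ] w 0.004
 target [0.6564 0.1545 0.2969] shift(now frame) [175.3  83.1  -7.3] shift(goal frame) [163.9  83.1 -62.6] turn [ -0.16 -18.61   0.02]
```

View pics/p3.png

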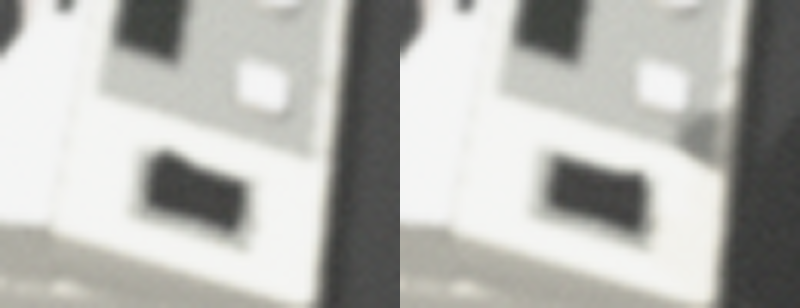

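The rocker's profile has flipped. The right-hand, near end is now raised at (640,175), where before the far end was up at (165,155). The power is on. Next I go up over the lid's front edge.

>>> play_rows([
  [0,0,-10,0,-6.2,0],
  [0,0,-25,0,-6.2,0],
  [0,0,-35,0,-6.2,0],
  [0,0,-35,0,0,0],
  [0,0,0,0,0,0],
])

```text
time: 5.68
tool_pos: [0.4644, 0.1716, 0.3365]
tool_rot: [-0.001, 0.984, 0.177, -0.002]
contact_force: [0.5, -0.8, 1.7]
gripper_width: -0.001
grasp_force: 0.0
```

>>> play_rows([
  [0,0,0,0,0,0],
])

```text
time: 5.77
tool_pos: [0.4625, 0.1712, 0.3313]
tool_rot: [-0.001, 0.984, 0.176, -0.005]
contact_force: [0.2, 0.1, -1.0]
gripper_width: 0.001
grasp_force: 0.0
```

```bash
python3 -c "
from go import *
for t in (p[3],.7,.5,.3,.15,.05,0):
    L=np.array(lid(t,.152,0))+[.011,0,0]; print(round(t,2));go(world(p,L),0,.03 if t==p[3] else 0)
" | cut -c1-200
```

```text
0.91
t 5.77 tcp [0.4625 0.1712 0.3313] F [ 0.2  0.1 -1. ] w 0.001
 target [0.6668 0.1583 0.2969] shift(now frame) [187.3  83.2  32.3] shift(goal frame) [187.1  82.9  34.3] turn [-0.26  0.53  0.05]
0.7
t 5.77 tcp [0.4625 0.1712 0.3313] F [ 0.2  0.1 -1. ] w 0.001
 target [0.6435 0.1497 0.2469] shift(now frame) [163.   83.4  82.5] shift(goal frame) [162.3  82.9  84.4] turn [-0.26  0.53  0.05]
0.5
t 5.77 tcp [0.4625 0.1712 0.3313] F [ 0.2  0.1 -1. ] w 0.001
 target [0.6255 0.143  0.2233] shift(now frame) [144.   83.5 106.3] shift(goal frame) [143.   82.9 108. ] turn [-0.26  0.53  0.05]
0.3
t 5.77 tcp [0.4625 0.1712 0.3313] F [ 0.2  0.1 -1. ] w 0.001
 target [0.6121 0.1381 0.1963] shift(now frame) [130.   83.6 133.4] shift(goal frame) [128.8  82.9 134.9] turn [-0.26  0.53  0.05]
0.15
t 5.77 tcp [0.4625 0.1712 0.3313] F [ 0.2  0.1 -1. ] w 0.001
 target [0.6056 0.1357 0.1746] shift(now frame) [123.2  83.7 155.2] shift(goal frame) [121.8  82.9 156.7] turn [-0.26  0.53  0.05]
0.05
t 5.77 tcp [0.4625 0.1712 0.3313] F [ 0.2  0.1 -1. ] w 0.001
 target [0.6029 0.1347 0.1596] shift(now frame) [120.5  83.8 170.2] shift(goal frame) [119.   82.9 171.7] turn [-0.26  0.53  0.05]
0
t 5.77 tcp [0.4625 0.1712 0.3313] F [ 0.2  0.1 -1. ] w 0.001
 target [0.6022 0.1344 0.152 ] shift(now frame) [119.8  83.8 177.8] shift(goal frame) [118.2  82.9 179.3] turn [-0.26  0.53  0.05]
```

>>> play_rows([
  [37,17,-1,0,0.5,0],
  [38,17,0,0,0,0],
  [38,17,0,0,0,0],
  [37,16,0,0,0,0],
  [37,16,0,0,0,0],
])

```text
time: 6.18
tool_pos: [0.6664, 0.1577, 0.3262]
tool_rot: [-0.002, 0.984, 0.176, -0.004]
contact_force: [0.0, 0.1, 0.1]
gripper_width: -0.004
grasp_force: 0.0
```

>>> play_rows([
  [0,0,10,0,0,0],
  [0,0,10,0,0,0],
  [0,0,10,0,0,0],
  [0,0,0,0,0,0],
])

```text
time: 6.52
tool_pos: [0.6631, 0.1583, 0.2957]
tool_rot: [-0.002, 0.984, 0.177, -0.005]
contact_force: [-0.1, 0.7, -0.8]
gripper_width: 0.003
grasp_force: 0.0
```

```bash
python3 -c "
from go import *
go(world(p,np.array(lid(p[3],.152,0))+[.011,0,0]),0,0)
from plant import imaging
import cv2
a=imaging.grab_frame('top')['image'][90:240,150:300,::-1];b=imaging.grab_frame('scene')['image'][100:250,150:300,::-1]
f=lambda i:cv2.resize(i,(400,400),interpolation=2)
cv2.imwrite('pics/p4.png',np.hstack([f(a),f(b)]))"
```

```text
t 6.52 tcp [0.6631 0.1583 0.2957] F [-0.1  0.7 -0.8] w 0.003
 target [0.6668 0.1583 0.2669] shift(now frame) [ 3.7  1.5 28.8] shift(goal frame) [ 3.4  1.3 28.8] turn [-0.37  0.5   0.07]
```

View pics/p4.png

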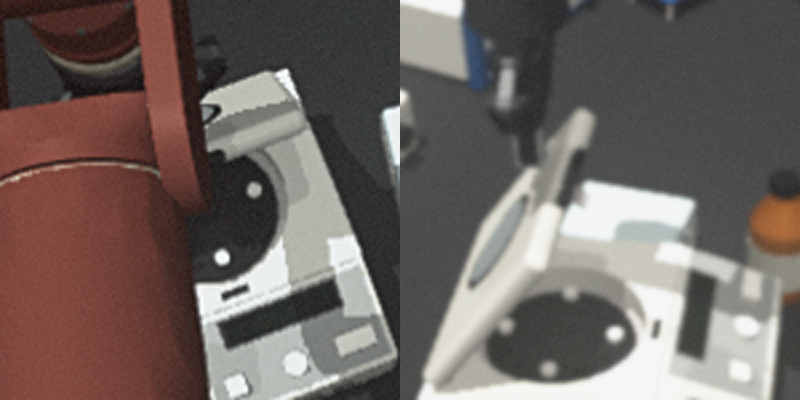

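The tip is at about (525,160) in the right half, above the lid's outer face and just behind its front edge at (580,120)–(545,240). I'll lower to contact and then follow the arc.

>>> play_rows([
  [1,1,10,0,0,0],
  [1,0,10,0,0,0],
  [1,0,5,0,0,0],
  [0,0,4,0,0,0],
  [0,0,0,0,0,0],
])

```text
time: 7.03
tool_pos: [0.6684, 0.1585, 0.2699]
tool_rot: [-0.002, 0.984, 0.176, -0.002]
contact_force: [0.1, 0.6, -0.3]
gripper_width: -0.002
grasp_force: 0.0
```

>>> play_rows([
  [-5,0,4,0,0,0],
  [-5,0,4,0,0,0],
  [-5,0,4,0,0,0],
  [-5,0,4,0,0,0],
  [-5,0,4,0,0,0],
])

```text
time: 7.45
tool_pos: [0.645, 0.1499, 0.2516]
tool_rot: [-0.002, 0.984, 0.177, -0.001]
contact_force: [2.6, 1.6, 1.7]
gripper_width: 0.001
grasp_force: 1.1
```

>>> play_rows([
  [-5,0,6,0,0,0],
  [-5,0,6,0,0,0],
  [-5,0,6,0,0,0],
  [-4,0,6,0,0,0],
  [0,0,0,0,0,0],
])

```text
time: 7.87
tool_pos: [0.6259, 0.1427, 0.225]
tool_rot: [-0.002, 0.984, 0.176, -0.003]
contact_force: [0.6, -0.1, 0.2]
gripper_width: -0.0
grasp_force: 0.0
```

>>> play_rows([
  [-4,0,7,0,0,0],
  [-4,0,7,0,0,0],
  [-3,0,7,0,0,0],
  [-3,0,7,0,0,0],
  [0,0,0,0,0,0],
])

```text
time: 8.28
tool_pos: [0.6129, 0.1382, 0.1967]
tool_rot: [-0.002, 0.984, 0.176, -0.003]
contact_force: [0.5, 0.0, 0.2]
gripper_width: -0.004
grasp_force: 0.0
```

>>> play_rows([
  [-2,0,6,0,0,0],
  [-2,0,6,0,0,0],
  [-2,0,6,0,0,0],
  [-1,0,5,0,0,0],
  [0,0,0,0,0,0],
])

```text
time: 8.7
tool_pos: [0.6068, 0.1361, 0.1746]
tool_rot: [-0.002, 0.984, 0.176, -0.002]
contact_force: [0.2, 0.3, -0.7]
gripper_width: -0.001
grasp_force: 0.0
```

```bash
python3 -c "
from go import *
go(world(p,np.array(lid(0,.152,0))+[.011,0,0]),0,0)"
```

```text
t 8.7 tcp [0.6068 0.1361 0.1746] F [ 0.2  0.3 -0.7] w -0.001
 target [0.6022 0.1344 0.152 ] shift(now frame) [-4.9  0.1 22.6] shift(goal frame) [-5.  -0.  22.6] turn [-0.3   0.23  0.04]
```

>>> play_rows([
  [-1,0,6,0,0,0],
  [-1,0,5,0,0,0],
  [-1,0,4,0,0,0],
  [-1,0,3,0,0,0],
])

```text
time: 9.03
tool_pos: [0.604, 0.135, 0.158]
tool_rot: [-0.002, 0.984, 0.176, -0.001]
contact_force: [1.3, -0.3, 1.5]
gripper_width: 0.001
grasp_force: 0.8
```

>>> play_rows([
  [0,0,2,0,0,0],
  [0,0,1,0,0,0],
  [0,0,0,0,0,0],
])

```text
time: 9.28
tool_pos: [0.6036, 0.1349, 0.155]
tool_rot: [-0.002, 0.984, 0.176, -0.002]
contact_force: [0.4, 0.5, -0.7]
gripper_width: -0.001
grasp_force: 0.0
```

>>> play_rows([
  [0,0,1,0,0,0],
  [0,0,1,0,0,0],
  [0,0,0,0,0,0],
])

```text
time: 9.53
tool_pos: [0.6037, 0.1349, 0.1533]
tool_rot: [-0.002, 0.984, 0.176, -0.002]
contact_force: [-0.6, 0.4, 0.2]
gripper_width: 0.002
grasp_force: 0.3
```

>>> play_rows([
  [0,0,1,0,0,0],
  [0,0,1,0,0,0],
  [0,0,0,0,0,0],
])

```text
time: 9.78
tool_pos: [0.6039, 0.1349, 0.152]
tool_rot: [-0.002, 0.984, 0.176, -0.001]
contact_force: [-1.8, 0.0, 4.7]
gripper_width: 0.004
grasp_force: 2.0
```

>>> play_rows([
  [0,0,1,0,0,0],
  [0,0,0,0,0,0],
  [0,0,0,0,0,0],
])

```text
time: 10.03
tool_pos: [0.604, 0.135, 0.152]
tool_rot: [-0.002, 0.984, 0.176, -0.001]
contact_force: [-4.1, -0.1, 7.7]
gripper_width: -0.001
grasp_force: 4.0
```

>>> play_rows([
  [0,0,1,0,0,0],
  [0,0,0,0,0,0],
  [0,0,0,0,0,0],
])

```text
time: 10.28
tool_pos: [0.604, 0.135, 0.152]
tool_rot: [-0.002, 0.984, 0.177, -0.001]
contact_force: [-6.2, -1.4, 12.2]
gripper_width: -0.002
grasp_force: 5.8
```

>>> play_rows([
  [0,0,-10,0,0,0],
  [0,0,-30,0,0,0],
  [0,0,-30,0,0,0],
  [0,0,0,0,6,0],
  [0,0,0,0,6,0],
])

```text
time: 10.7
tool_pos: [0.6072, 0.1352, 0.2238]
tool_rot: [-0.021, 0.978, 0.175, 0.107]
contact_force: [-0.6, 0.8, -0.4]
gripper_width: 0.002
grasp_force: 0.0
```

>>> play_rows([
  [0,0,0,0,6,0],
  [0,0,0,0,0,0],
  [0,0,0,0,0,0],
])

```text
time: 10.95
tool_pos: [0.6029, 0.1344, 0.2187]
tool_rot: [-0.03, 0.973, 0.174, 0.151]
contact_force: [0.6, -0.2, 0.3]
gripper_width: -0.002
grasp_force: 0.0
```

```bash
python3 -c "
from go import *
go(KEY,18,.02)"
```

```text
t 10.95 tcp [0.6029 0.1344 0.2187] F [ 0.6 -0.2  0.3] w -0.002
 target [0.504  0.0672 0.134 ] shift(now frame) [-136.3   29.1   45.2] shift(goal frame) [-136.5   28.7   44.7] turn [-0.28  0.27 -0.08]
```

>>> play_rows([
  [-34,7,0,0,0,0],
  [-34,7,0,0,0,0],
  [-34,7,0,0,0,0],
  [-34,8,0,0,0,0],
  [0,0,22,0,0,0],
])

```text
time: 11.37
tool_pos: [0.4978, 0.0632, 0.1597]
tool_rot: [-0.028, 0.972, 0.173, 0.155]
contact_force: [0.5, 0.0, 0.1]
gripper_width: 0.004
grasp_force: 0.0
```

>>> play_rows([
  [0,0,22,0,0,0],
  [0,0,0,0,0,0],
  [0,0,0,0,0,0],
])

```text
time: 11.62
tool_pos: [0.5055, 0.0677, 0.1354]
tool_rot: [-0.03, 0.973, 0.174, 0.151]
contact_force: [0.5, 0.2, 0.5]
gripper_width: 0.001
grasp_force: 0.0
```

```bash
python3 -c "
from go import *
go(KEY,18,0)
from plant import imaging
import cv2
a=imaging.grab_frame('top')['image'][110:270,150:310,::-1];b=imaging.grab_frame('scene')['image'][150:290,155:295,::-1]
f=lambda i:cv2.resize(i,(400,400),interpolation=2)
cv2.imwrite('pics/p5.png',np.hstack([f(a),f(b)]))
z=goal(18).as_matrix()[:,2];s=manip.state()['tool_pos']+.014*z
print((proj('scene',s)-[155,150])*400/140+[400,0],(proj('scene',KEY)-[155,150])*400/140+[400,0])"
```

```text
t 11.62 tcp [0.5055 0.0677 0.1354] F [0.5 0.2 0.5] w 0.001
 target [0.5098 0.0694 0.115 ] shift(now frame) [-1.9  0.1 20.9] shift(goal frame) [-2.  -0.1 20.9] turn [-0.34  0.28 -0.04]
[[765.84114323 184.47860863]] [[760.69060252 204.92873965]]
```

View pics/p5.png

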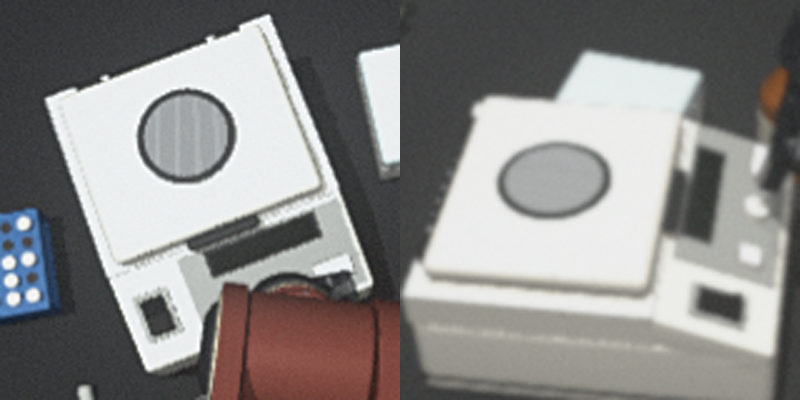

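The lid lies flat and shut. The rocker is on. The tip, at about (768,188), is above the round key at (757,205). The square key at (750,253) is clear.

>>> play_rows([
  [-2,0,10,0,0,0],
  [0,0,8,0,0,0],
  [0,0,2,0,0,0],
  [0,0,0,0,0,0],
])

```text
time: 12.05
tool_pos: [0.5089, 0.0693, 0.1151]
tool_rot: [-0.03, 0.973, 0.174, 0.152]
contact_force: [-1.3, -0.3, 1.3]
gripper_width: -0.005
grasp_force: 0.5
```

>>> play_rows([
  [0,0,2,0,0,0],
  [0,0,1,0,0,0],
  [0,0,0,0,0,0],
])

```text
time: 12.3
tool_pos: [0.5102, 0.0696, 0.1133]
tool_rot: [-0.03, 0.972, 0.174, 0.153]
contact_force: [-1.6, 0.3, 1.9]
gripper_width: 0.002
grasp_force: 1.1
```

>>> play_rows([
  [0,0,1,0,0,0],
  [0,0,1,0,0,0],
  [0,0,0,0,0,0],
])

```text
time: 12.55
tool_pos: [0.5108, 0.0698, 0.1115]
tool_rot: [-0.03, 0.972, 0.174, 0.153]
contact_force: [-1.4, -0.3, 3.0]
gripper_width: 0.003
grasp_force: 1.6
```

>>> play_rows([
  [0,0,1,0,0,0],
  [0,0,1,0,0,0],
  [0,0,0,0,0,0],
])

```text
time: 12.8
tool_pos: [0.5112, 0.0699, 0.1105]
tool_rot: [-0.03, 0.972, 0.174, 0.152]
contact_force: [-8.9, -1.4, 10.2]
gripper_width: 0.001
grasp_force: 6.3
```

>>> play_rows([
  [0,0,0.5,0,0,0],
  [0,0,0,0,0,0],
  [0,0,0,0,0,0],
])

```text
time: 13.05
tool_pos: [0.5113, 0.0699, 0.1104]
tool_rot: [-0.03, 0.972, 0.174, 0.152]
contact_force: [-12.0, -1.7, 14.0]
gripper_width: -0.001
grasp_force: 8.5
```

Bottomed out. Holding for about three seconds.

>>> play_rows([
  [0,0,0,0,0,0],
  [0,0,0,0,0,0],
  [0,0,0,0,0,0],
  [0,0,0,0,0,0],
  [0,0,0,0,0,0],
])

```text
time: 13.47
tool_pos: [0.5113, 0.0699, 0.1104]
tool_rot: [-0.03, 0.972, 0.174, 0.152]
contact_force: [-11.8, -3.1, 13.7]
gripper_width: 0.003
grasp_force: 8.4
```

>>> play_rows([
  [0,0,0,0,0,0],
  [0,0,0,0,0,0],
  [0,0,0,0,0,0],
  [0,0,0,0,0,0],
  [0,0,0,0,0,0],
])

```text
time: 13.88
tool_pos: [0.5113, 0.0699, 0.1104]
tool_rot: [-0.03, 0.972, 0.174, 0.152]
contact_force: [-13.0, -1.8, 13.3]
gripper_width: 0.001
grasp_force: 8.4
```

>>> play_rows([
  [0,0,0,0,0,0],
  [0,0,0,0,0,0],
  [0,0,0,0,0,0],
  [0,0,0,0,0,0],
  [0,0,0,0,0,0],
])

```text
time: 14.3
tool_pos: [0.5113, 0.0699, 0.1104]
tool_rot: [-0.03, 0.972, 0.174, 0.152]
contact_force: [-12.6, -1.1, 13.6]
gripper_width: 0.0
grasp_force: 8.4
```

>>> play_rows([
  [0,0,0,0,0,0],
  [0,0,0,0,0,0],
  [0,0,0,0,0,0],
  [0,0,0,0,0,0],
  [0,0,0,0,0,0],
])

```text
time: 14.72
tool_pos: [0.5113, 0.0699, 0.1104]
tool_rot: [-0.03, 0.972, 0.174, 0.152]
contact_force: [-11.4, -2.2, 13.3]
gripper_width: -0.003
grasp_force: 8.4
```

>>> play_rows([
  [0,0,0,0,0,0],
  [0,0,0,0,0,0],
  [0,0,0,0,0,0],
  [0,0,0,0,0,0],
  [0,0,0,0,0,0],
])

```text
time: 15.13
tool_pos: [0.5113, 0.0699, 0.1104]
tool_rot: [-0.03, 0.972, 0.174, 0.152]
contact_force: [-11.7, -1.9, 14.0]
gripper_width: 0.002
grasp_force: 8.4
```

>>> play_rows([
  [0,0,0,0,0,0],
  [0,0,0,0,0,0],
  [0,0,0,0,0,0],
  [0,0,0,0,0,0],
  [0,0,0,0,0,0],
])

```text
time: 15.55
tool_pos: [0.5113, 0.0699, 0.1104]
tool_rot: [-0.03, 0.972, 0.174, 0.152]
contact_force: [-11.3, -2.0, 13.1]
gripper_width: 0.006
grasp_force: 8.4
```

>>> play_rows([
  [0,0,0,0,0,0],
  [0,0,0,0,0,0],
  [0,0,0,0,0,0],
])

```text
time: 15.8
tool_pos: [0.5113, 0.0699, 0.1104]
tool_rot: [-0.03, 0.972, 0.174, 0.152]
contact_force: [-11.7, -1.5, 12.9]
gripper_width: 0.001
grasp_force: 8.4
```

>>> play_rows([
  [0,0,-10,0,0,0],
  [0,0,-25,0,0,0],
  [0,0,-30,0,0,0],
  [0,0,-30,0,0,0],
  [0,0,0,0,0,0],
])

```text
time: 16.22
tool_pos: [0.4868, 0.0589, 0.2067]
tool_rot: [-0.028, 0.972, 0.174, 0.158]
contact_force: [0.8, -0.6, 0.3]
gripper_width: 0.002
grasp_force: 0.0
```

>>> play_rows([
  [0,0,0,0,0,0],
  [0,0,0,0,0,0],
  [0,0,0,0,0,0],
])

```text
time: 16.47
tool_pos: [0.4835, 0.0596, 0.1975]
tool_rot: [-0.03, 0.973, 0.174, 0.151]
contact_force: [0.6, 0.2, -1.1]
gripper_width: 0.001
grasp_force: 0.0
```

```bash
python3 -c "
from plant import imaging,manip
import cv2,numpy as np
b=imaging.grab_frame('scene')['image'][130:340,150:370,::-1];c=np.load('scene0.npz')['image'][130:340,150:370,::-1]
f=lambda i:cv2.resize(i,(400,382),interpolation=2)
cv2.imwrite('pics/p6.png',np.hstack([f(c),f(b)]))"
```

```text
(no output)
```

View pics/p6.png

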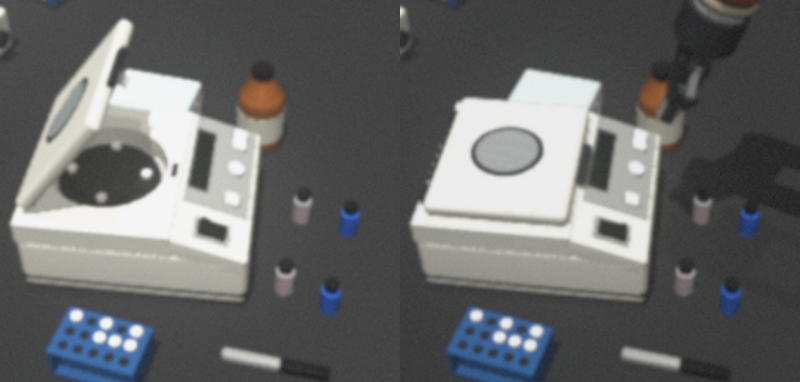

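The lid is shut at (505,155), the rocker is on at (613,232), the keys are up, and the vials, rack, marker and bottle are all where they started. The arm touches nothing, so I'm handing in.

```bash
python3 -c "
from plant import manip
print(manip.job_done())"
```

```text
the job is handed in; nothing more can be done
None
```

I switched the rocker on, pushed the lid shut and held the short-spin key down for about three seconds before letting go. The job is handed in at about 16.5 s; no verdict came back, but the last picture showed the lid shut, the rocker on and the loose things in view where they stood.

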